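Set and lock the telescopic guard post on the serving table

TASK

Press the telescopic guard post fully home in its base (push down on top of its springy inner leg, past the end of its spring travel). Then grip the leg and push it down until its dark ring mark is level with the top rim of the outer post; holding it there, close the upright cam lever anticlockwise to its stop by turning the gripping hand about the leg, so that a finger sweeps the lever round. Leave the lever open until the leg is held at its mark, do not disturb the bread rolls or the sauce pot, and finish still gripping the leg at its mark with the lever closed.

Things in the scene. Friction and masses are not known exactly. Their poses are not given: they have to be found in the camera images.
- base: Fixed dark steel base: a plate 170 x 170 x 12 mm with a tapering socket boss (radius 40 to 32 mm) up to 60 mm above the table. Origin under its centre, on the table, on the axis of the whole stand; z up. Post, lever, leg and ring mark are all coaxial with it.
- socket (a point): Centre of the top of the base's boss, 60 mm above the table. The post's flange rests on it when the post is fully home.
- flange (a point): Centre of the underside of the post's round flange (radius 30 mm, 8 mm thick). It stands 5 to 10 mm above the boss at the start and meets it when home.
- post (a joint): How far the outer post (aluminium tube, radius 18 mm) stands proud of its home position in the base, in m: 0 is fully home; it starts between 0.005 and 0.010. It is a tight friction fit and stays where it is left: about 6 to 10 N of downward push moves it, once the leg is at the bottom of its travel.
- rim (a point): Centre of the outer post's top rim (collar radius 24 mm), on the axis, 80 mm above the flange's underside: 140 mm above the table when the post is home. The ring mark must end level with this point.
- leg_travel (a joint): How far the inner leg has been pushed down into the post, in m: 0 is the top stop (where it starts), 0.042 the bottom stop. A spring lifts it: pushing it down takes about 2 N at the top to 6 N at the bottom, and when let go it rises to the top stop.
- leg: Sliding inner leg, a plain round steel tube of 28 mm diameter with a flat cap. Origin at the centre of its flat top, z up along the axis. The top stands 95 mm above the rim at the top stop, 53 mm at the bottom stop. It turns freely about its vertical axis, so the hand can turn while gripping it. Grip it 25 to 35 mm below its top (higher up the fingers may slip off).
- mark_ring (a point): Centre of the dark ring mark, a flush band 4 mm wide round the leg. It goes up and down with the leg; at the start (leg at the top stop) it is 16 to 34 mm above the rim, differing between starts. The leg must be pushed down by exactly that much.
- lever (a joint): Angle of the cam lever about the stand's vertical axis, rad: 0 is fully open, 0.9 the closed stop; it grows anticlockwise seen from above. It starts between 0 and 0.25, is stiff (0.12 N m, about 5 N at a finger) and stays where it is left.
- lever_tip (a point): Top of the cam lever's upright blade, 55 mm from the axis; the lever points from the rim's centre to here. The blade is a radial dark steel plate 8 mm thick, 20 to 67 mm from the axis, its top 46 mm above the rim. A 22 mm wide finger holding the leg, tip 10 to 30 mm above the rim, touches the blade's side when the finger's middle is about 0.75 rad behind the blade.
- roll_a: Bread roll about 150 x 54 x 54 mm lying on the table, to the left of the stand. Leave alone. Origin under its middle.
- roll_b: Bread roll about 160 x 54 x 54 mm lying on the table, to the right of the stand. Leave alone. Origin under its middle.
- sauce_pot: Small open steel pot, 100 mm across and 70 mm high, to the right of the stand. Leave alone. Origin under its middle.
There are look-alikes about, which are no part of the job. What is shaped like the base but purple is not meant.

How it is judged:
By the outcome, as a careful person would: the job done as asked, in the order asked, and still so for the second after the job is handed in, while the arm keeps its last pose, push and grip.
It also fails if it takes over 48 s, if anything falls off the work surface, if the arm or the gripper's body presses on something with over 40 N, if the wrist force passes 120 N, or if a joint passes its speed limit or range.

ROBOT

A 7-joint arm with a two-finger parallel gripper is mounted at the origin on the work surface. World frame = base frame: x ahead of the robot, y to its left, z up, the work surface at z = 0. Lengths are in m, angles in degrees, forces in N, time in s.
With the tool pointing down it reaches from about 0.4 to 0.85 m from the base axis. Payload 6.9 kg.
Tool frame: the origin (TCP) lies between the finger pads; the fingertips stand 14 mm ahead of it and the grasp point (between the pads) lies 5 mm behind it; z points along the fingers, y is the direction in which the jaws open and shut (so a half turn about z gives the same grasp; the last joint's range is limited). The gripper opens to 85 mm and grips with 20 to 120 N. Pads are 22 mm wide; open, the fingers measure 114 mm over their backs; the gripper's body (76 mm by 85 mm) begins 54 mm behind the grasp point. The pads swing forward as they close: fully open they stand 13 mm farther back than shut.
Start: joints at [80.071, 29.078, -13.613, 85.955, 7.202, 65.827, -8.869], TCP at [0.172, -0.601, 0.215] pointing down, gripper open.
Joint ranges: [-176.47, 176.47], [-13.61, 117.27], [-81.72, 77.17], [0.22, 143.17], [-87.28, 267.28], [10, 112.55], [-165.47, 165.47]. Speed limits (degrees/s): [136.94, 136.94, 180, 180, 180, 180, 180].

INTERFACE

Orientations are given as [roll, pitch, yaw] about the fixed x, y, z axes, in that order (R = Rz(yaw) Ry(pitch) Rx(roll)).
In Python, from workcell import r, inverse_kinematics, viewer gives the robot as it stands. Calls block until the motion is done:
- r.move_to(position, orientation): joint-space move of the TCP to a pose.
- r.line_to(position, frame=None, vel=0.15): straight line of the TCP; frame=None keeps the orientation; vel is the mean speed in m/s.
- r.movej(angles): joint-space move.
- r.move_gripper(opening, f_grip=None): finger opening in m; f_grip is the grip in N (None keeps the last); returns when the fingers have stopped.
- r.pause(seconds).
- inverse_kinematics(position, orientation): joint angles nearest the present ones, or None.
- viewer.camera(name): name is "scene" or "top" or "wrist"; returns (picture, depth): 480x640x3 uint8, red, green, blue; 480x640 float32, m along the optical axis (not along the pixel's ray), 0 where there is no reading.
- viewer.camera_model(name): a dict with "fov_y" (degrees; the focal length in pixels is half the picture's height over the tangent of half this angle, whatever the lens; pixels are square), "cx", "cy" (the principal point, pixels), "extrinsics" (4x4, takes a point from world to camera coordinates); the wrist camera has in their place "mount" (4x4, takes a point from camera to tool coordinates, whose origin is the TCP and whose axes are the flange's). Camera axes: x right, y up, looking along -z (the intrinsics and any distortion apply to the point x, -y, -z); pixel columns grow to the right and rows downward; lengths in m; the calibration is good to about 2 mm. A picture is of the moment at which its call begins: read the wrist's pose just before it. camera_model takes no time and is no camera call.
A pose or a line that the arm cannot do raises r.IKError and nothing moves.
- r.finish_job(): hands the job in, once; it reports no verdict.
Readings, each from a call of its own:
- r.current_time_s(): time.
- r.current_qpos(): joint angles.
- r.current_dq(): joint speeds.
- r.current_joint_torque(): joint torques, N m.
- r.current_eef_pos(): TCP position.
- r.current_orientation(): TCP orientation.
- r.current_contact_force(): force on the tool from outside, world axes, zero at the start.
- r.current_torque(): the same for the moment, N m.
- r.current_opening(): finger opening in m.
Only numpy, scipy, OpenCV 4.12 (cv2) and the standard library are available. Lean on these libraries where they do the work, as an engineer would, in place of code of your own. Each camera call takes 0.05 s, during which the arm holds its last target.

## Working session

There is one attempt and no reset: what is moved stays moved. The work goes in short steps, each a Python script; the robot and the scene stay as the last script left them, time stands still between calls to the robot, and variables do not carry over. Pictures are saved under pics/ and viewed, and the job is handed in when it is done.

```bash
mkdir -p pics; ls
python3 - <<'E'
from workcell import r, viewer
import cv2
print(r.current_time_s(), r.current_opening(), r.current_contact_force())
for n in ("scene","top"):
    p,d=viewer.camera(n); cv2.imwrite(f"pics/{n}0.png",p[:,:,::-1])
    import numpy as np; np.save(f"pics/{n}0.npy",d)
    print(n,viewer.camera_model(n))
print(viewer.camera_model("wrist"))
E
```

```text
pics
0.0 0.08542552570326284 [-0.01031798 -0.48724081  1.32711542]
scene {'fov_y': 52.80051857531554, 'cx': 316.1359683697722, 'cy': 234.56530990849615, 'extrinsics': array([[-0.18296907,  0.98311715,  0.00173085,  0.11208809],
       [-0.74135734, -0.13913074,  0.65653022,  0.24451017],
       [ 0.64568693,  0.11884154,  0.75429774, -1.49365491],
       [ 0.        ,  0.        ,  0.        ,  1.        ]])}
top {'fov_y': 57.02055782528749, 'cx': 316.43788509909695, 'cy': 231.65003117399516, 'extrinsics': array([[-0.10777855, -0.99416282, -0.00490681,  0.03256653],
       [ 0.97280618, -0.10647848,  0.20569511, -0.52701313],
       [-0.2050169 ,  0.01739615,  0.97860382, -1.02287208],
       [ 0.        ,  0.        ,  0.        ,  1.        ]])}
{'fov_y': 62.432246657890396, 'cx': 321.32325592899815, 'cy': 241.27625160396607, 'mount': array([[ 1.90686780e-04,  9.47866239e-01,  3.18668412e-01,
         8.34887791e-02],
       [ 9.99999767e-01, -3.89458761e-04,  5.60043196e-04,
        -7.41569132e-04],
       [ 6.54954243e-04,  3.18668231e-01, -9.47866093e-01,
        -1.58587287e-01],
       [ 0.00000000e+00,  0.00000000e+00,  0.00000000e+00,
         1.00000000e+00]])}
```

View pics/scene0.png

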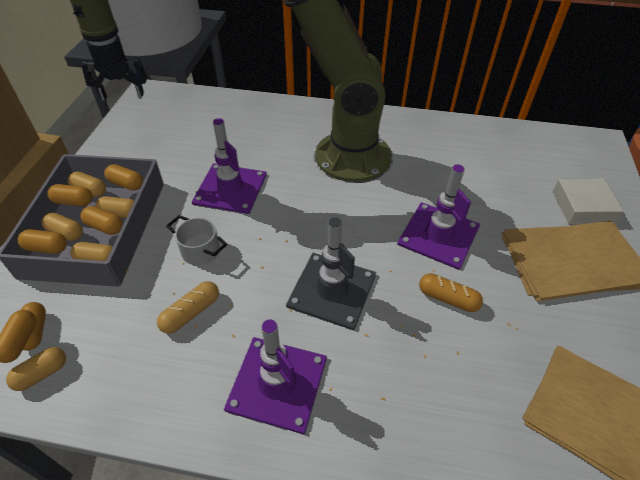

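View pics/top0.png

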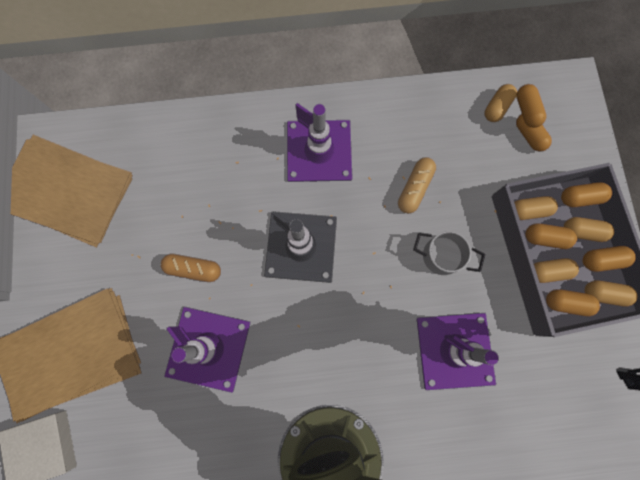

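The dark-grey stand is at about (335,290) in the scene view and (303,245) in the top view. The purple look-alikes surround it, with the pot and rolls to either side. I'll zoom in on the stand.

```bash
cat > h.py <<'E'
import numpy as np, cv2
from workcell import r, viewer, inverse_kinematics
def cam(n, T=None):
    m=viewer.camera_model(n); f=240/np.tan(np.radians(m['fov_y']/2))
    if n!='wrist': W2C=m['extrinsics']
    else: W2C=np.linalg.inv(T@m['mount'])
    return f,m['cx'],m['cy'],W2C
def proj(c,P):
    f,cx,cy,E=c; P=np.atleast_2d(P); q=P@E[:3,:3].T+E[:3,3]
    return np.c_[cx+f*q[:,0]/-q[:,2], cy-f*q[:,1]/-q[:,2]]
def ray(c,u,v):
    f,cx,cy,E=c; C=np.linalg.inv(E)
    d=np.stack([(np.asarray(u)-cx)/f,-(np.asarray(v)-cy)/f,-np.ones_like(np.asarray(u,float))],-1)
    return C[:3,3], d@C[:3,:3].T
def onz(c,u,v,z):
    o,d=ray(c,u,v); return o+d*((z-o[2])/d[...,2])[...,None]
def cloud(c,dep):
    v,u=np.mgrid[0:480,0:640]; o,d=ray(c,u,v); return o+d*dep[...,None]
def toolT():
    from scipy.spatial.transform import Rotation as R
    T=np.eye(4); T[:3,:3]=R.from_euler('xyz',r.current_orientation(),degrees=True).as_matrix(); T[:3,3]=r.current_eef_pos(); return T
E
python3 - <<'E'
from h import *
for n,(x,y) in {'scene':(335,270),'top':(300,240)}.items():
    im=cv2.imread(f'pics/{n}0.png'); c=im[y-65:y+65,x-60:x+60]; cv2.imwrite(f'pics/{n}0z.png',cv2.resize(c,None,fx=4.5,fy=4.5,interpolation=cv2.INTER_CUBIC))
    d=np.load(f'pics/{n}0.npy'); c=cam(n); P=cloud(c,d)
    hsv=cv2.cvtColor(im,cv2.COLOR_BGR2HSV)
    # plate
    m=(np.abs(P[...,2]-0.012)<0.006)&(hsv[...,2]<90)&(hsv[...,1]<60)
    sub=np.zeros_like(m); sub[y-70:y+70,x-70:x+70]=m[y-70:y+70,x-70:x+70]
    k,l,s,ce=cv2.connectedComponentsWithStats(sub.astype(np.uint8)); i=1+np.argmax(s[1:,4])
    q=np.argwhere(l==i)[:,::-1].astype(np.float32)
    W=onz(c,q[:,0],q[:,1],0.012)
    print(n,s[i],cv2.minAreaRect((W[:,:2]*1000).astype(np.float32)))
    # high stuff
    hm=np.zeros_like(m); hm[y-70:y+70,x-70:x+70]=True
    hm&=P[...,2]>0.215
    Q=P[hm]; print('leg top pts',len(Q),Q.mean(0),np.percentile(Q[:,2],[50,90,100]))
E
```

```text
scene [ 286  253   90   76 2932] ((510.42425537109375, 19.035240173339844), (169.56056213378906, 172.04415893554688), 78.99246215820312)
leg top pts 527 [ 0.70171882 -0.0009328   0.32504666] [0.23492572 0.9659382  0.9659382 ]
top [ 264  212   72   70 3129] ((503.6114807128906, 19.223915100097656), (167.4339141845703, 167.67730712890625), 78.98263549804688)
leg top pts 259 [0.44341718 0.01061845 0.50220256] [0.24418603 1.10955035 1.10955035]
```

```bash
ls pics
```

```text
scene0.npy
scene0.png
scene0z.png
top0.npy
top0.png
top0z.png
```

View pics/scene0z.png

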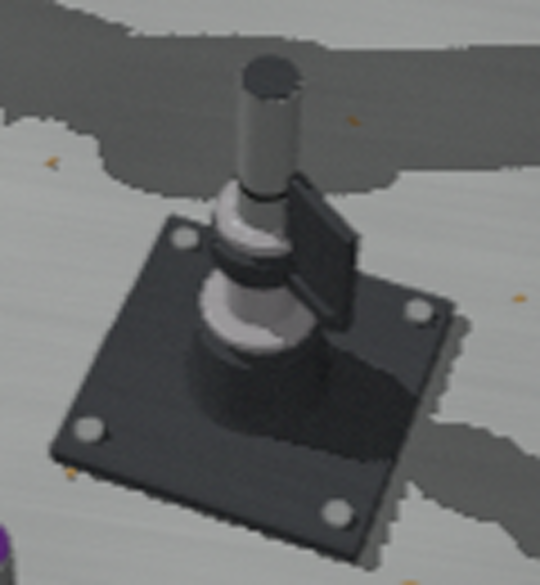

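View pics/top0z.png

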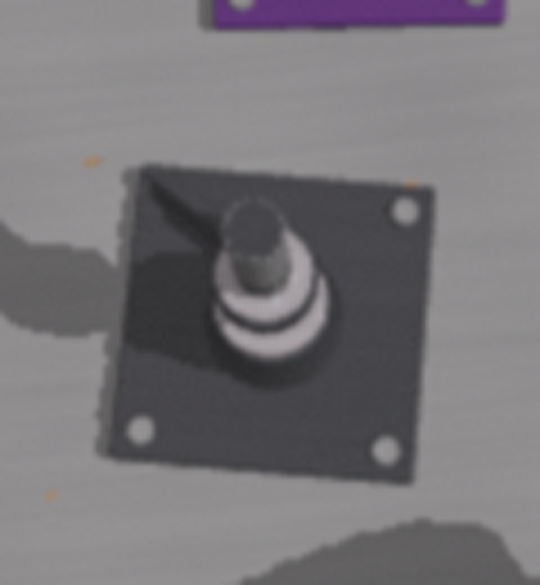

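The leg stands upright with its dark ring just above the collar at crop (265,192), and the blade points up-left in the top view. Next I'll refine the axis and the blade direction.

Run:
```python
from h import *
print(r.current_orientation(), r.current_eef_pos())
cs,ct=cam('scene'),cam('top')
def tri(a,b):
    A=[];B=[]
    for c,p in ((cs,a),(ct,b)):
        o,d=ray(c,*p); d=d/np.linalg.norm(d); M=np.eye(3)-np.outer(d,d); A.append(M);B.append(M@o)
    X=np.linalg.solve(sum(A),sum(B)); return X, proj(cs,X)-a, proj(ct,X)-b
z=lambda x,y,u,v:(u/4.5-.5+x,v/4.5-.5+y)
print('cap',tri(z(275,205,272,77),z(240,175,252,228)))
for i in range(6):
  zz=[.235,.24,.245][i%3]; print(['scene','top'][i//3],zz, onz([cs,ct][i//3],*[z(275,205,272,77),z(240,175,252,228)][i//3],zz))
# base bolts
S=[(183,237),(419,311),(338,515),(90,429)]; T=[(386,450),(141,430),None,(405,210)]
print('bolts scene',[onz(cs,*z(275,205,*p),.014).round(4) for p in S])
print('bolts top',[onz(ct,*z(240,175,*p),.014).round(4) for p in T if p])
# blade: in top view tip near (152,180) crop outer top edge
print('blade top outer', tri(z(275,205,354,237),z(240,175,152,180)))
```

```text
[-1.79903596e+02  2.78639388e-03  1.59733311e+01] [ 0.1717869  -0.60041928  0.21469303]
cap (array([0.50591193, 0.01881688, 0.24287959]), array([[0.12611995, 0.00565217]]), array([[ 0.12417954, -0.0287875 ]]))
scene 0.235 [0.49874848 0.01766076 0.235     ]
scene 0.24 [0.50331427 0.01823312 0.24      ]
scene 0.245 [0.50788007 0.01880547 0.245     ]
top 0.235 [0.50769292 0.01929846 0.235     ]
top 0.24 [0.50654258 0.01915414 0.24      ]
top 0.245 [0.50539223 0.01900981 0.245     ]
bolts scene [array([ 0.4257, -0.0373,  0.014 ]), array([0.4523, 0.0979, 0.014 ]), array([0.5866, 0.0723, 0.014 ]), array([ 0.5594, -0.0613,  0.014 ])]
bolts top [array([ 0.4255, -0.0355,  0.014 ]), array([0.4512, 0.098 , 0.014 ]), array([ 0.5595, -0.0614,  0.014 ])]
blade top outer (array([0.54702234, 0.06522695, 0.18854722]), array([[0.28702191, 0.00687143]]), array([[ 0.26808239, -0.05644439]]))
```

Axis ≈ (0.506, 0.018). The cap is at z≈0.243, so the post is about 8 mm proud, and the blade points at about 49°. Now I'll plan a low oblique wrist view for the mark, and check the IK for the grip and turn.

```bash
cat >> h.py <<'E'
from scipy.spatial.transform import Rotation as Rot
AX=np.array([.5058,.0182])
def viewpose(az,el,dist,target):
    """camera sits at azimuth az from target, elevation el"""
    a,e=np.radians([az,el]); b=np.array([np.cos(e)*np.cos(a),np.cos(e)*np.sin(a),np.sin(e)])
    right=np.cross([0,0,1],b); right/=np.linalg.norm(right); up=np.cross(b,right)
    C=np.eye(4); C[:3,:3]=np.c_[right,up,b]; C[:3,3]=np.asarray(target)+dist*b
    T=C@np.linalg.inv(viewer.camera_model('wrist')['mount'])
    return T[:3,3], Rot.from_matrix(T[:3,:3]).as_euler('xyz',degrees=True)
def watch(name):
    T=toolT(); p,d=viewer.camera('wrist'); cv2.imwrite(f'pics/{name}.png',p[:,:,::-1]); np.save(f'pics/{name}_T.npy',T); np.save(f'pics/{name}_d.npy',d); return T,p,d
E
python3 - <<'E'
from h import *
for el in (25,35,45):
  for az in range(-180,180,20):
    p,o=viewpose(az,el,.30,[*AX,.175]); q=inverse_kinematics(list(p),list(o))
    if q is not None: print(el,az,p.round(3),np.round(o),np.round(q))
print('grip')
for y0 in (82,-98):
  for y in range(y0-10,y0+75,17):
    for z in (.18,.4):
      q=inverse_kinematics([*AX,z],[180,0,y]); print(y,z,None if q is None else np.round(q))
E
```

```text
25 -120 [ 0.445 -0.089  0.201] [-180.  -84.   60.] [ 86.  60. -51. 123. -49.  53.  58.]
25 -100 [ 0.485 -0.104  0.201] [-180.  -84.   80.] [ 73.  63. -49. 100. -33.  73.  41.]
25 -80 [ 0.528 -0.103  0.201] [-180.  -84.  100.] [ 59.  68. -48.  78. -25.  95.  33.]
25 80 [0.526 0.14  0.201] [-180.  -84. -100.] [-52.  64.  20.  74.  35. 110. 130.]
25 100 [0.484 0.14  0.201] [-180.  -84.  -80.] [-45.  55. -14.  96.  52. 111. 105.]
25 120 [0.443 0.125 0.201] [-180.  -84.  -60.] [-47.  52. -25. 119.  59. 106.  90.]
25 140 [0.411 0.097 0.201] [-180.  -84.  -40.] [-51.  54. -36. 142.  62. 105.  68.]
35 -120 [ 0.448 -0.084  0.222] [180. -74.  60.] [ 86.  49. -52. 123. -48.  51.  50.]
35 -100 [ 0.486 -0.097  0.222] [180. -74.  80.] [ 73.  55. -50. 101. -31.  71.  36.]
35 -80 [ 0.527 -0.097  0.222] [180. -74. 100.] [ 58.  61. -49.  79. -22.  91.  30.]
35 -60 [ 0.565 -0.083  0.222] [180. -74. 120.] [ 45.  70. -54.  57. -12. 112.  25.]
35 80 [0.525 0.134 0.222] [ 180.  -74. -100.] [-46.  55.   9.  76.  37. 109. 125.]
35 100 [0.485 0.133 0.222] [180. -74. -80.] [-37.  49. -25.  97.  53. 111. 106.]

[... 1262 characters left out ...]
-11.]
123 0.18 [ 32.  28. -55. 106.  26.  60.  -1.]
123 0.4 [ 41.  22. -70.  82.  20.  90.   5.]
140 0.18 [ 34.  29. -58. 106.  28.  61.  15.]
140 0.4 [ 41.  22. -71.  82.  21.  90.  21.]
-108 0.18 [ 39.  34. -70. 106.  35.  66. 118.]
-108 0.4 [ 41.  22. -70.  82.  21.  90. 134.]
-91 0.18 [ -45.   34.   66.  107.  -35.   62. -146.]
-91 0.4 [ -47.   22.   66.   83.  -20.   88. -163.]
-74 0.18 [ -45.   34.   66.  107.  -35.   62. -129.]
-74 0.4 [ -47.   22.   66.   83.  -20.   88. -146.]
-57 0.18 [  10.   21.  -21.  107.    9.   54. -162.]
-57 0.4 [  23.   15.  -38.   82.    9.   86. -162.]
-40 0.18 [  14.   22.  -26.  107.   12.   54. -148.]
-40 0.4 [  26.   15.  -43.   82.   11.   87. -147.]
```

Run:
```python
from h import *
c=cam('top')
for n,p,z in (('purpleR top',(489,357),.24),('purpleR base',(456,351),.012),('purpleL top',(180,355),.24),('pot',(449,250),.07),('box',(530,180),.05)):
    print(n,onz(c,*p,z).round(3))
for d in (.26,.30):
  for el in (40,50,55):
    for az in (-110,-90,-75):
      p,o=viewpose(az,el,d,[*AX,.175]); q=inverse_kinematics(list(p),list(o))
      T=Rot.from_euler('xyz',o,degrees=True).as_matrix()
      print(d,el,az,p.round(3),'tip',(p+.014*T[:,2]).round(3),'back20cm',(p-.2*T[:,2]).round(3),None if q is None else np.round(q))
```

```text
purpleR top [ 0.212 -0.32   0.24 ]
purpleR base [ 0.209 -0.327  0.012]
purpleL top [0.279 0.262 0.24 ]
pot [ 0.446 -0.333  0.07 ]
box [ 0.602 -0.571  0.05 ]
0.26 40 -110 [ 0.479 -0.059  0.206] tip [ 0.483 -0.047  0.201] back20cm [ 0.415 -0.234  0.28 ] [ 77.  50. -54. 115. -37.  52.  38.]
0.26 40 -90 [ 0.507 -0.064  0.206] tip [ 0.507 -0.051  0.201] back20cm [ 0.506 -0.25   0.28 ] [ 64.  55. -51.  95. -24.  74.  31.]
0.26 40 -75 [ 0.528 -0.061  0.206] tip [ 0.524 -0.048  0.201] back20cm [ 0.576 -0.241  0.28 ] [ 55.  60. -50.  80. -17.  89.  29.]
0.26 50 -110 [ 0.481 -0.053  0.22 ] tip [ 0.485 -0.042  0.213] back20cm [ 0.422 -0.213  0.325] [ 77.  43. -59. 115. -30.  50.  26.]
0.26 50 -90 [ 0.507 -0.057  0.22 ] tip [ 0.507 -0.045  0.213] back20cm [ 0.506 -0.228  0.325] [ 63.  48. -53.  96. -20.  71.  26.]
0.26 50 -75 [ 0.526 -0.054  0.22 ] tip [ 0.523 -0.043  0.213] back20cm [ 0.57  -0.219  0.325] [ 54.  53. -52.  83. -14.  85.  26.]
0.26 55 -110 [ 0.482 -0.049  0.227] tip [ 0.486 -0.038  0.218] back20cm [ 0.427 -0.2    0.345] [ 76.  39. -60. 114. -28.  49.  21.]
0.26 55 -90 [ 0.507 -0.
[... 711 characters left out ...]
.237  0.355] [ 79.  40. -57. 112. -31.  57.  27.]
0.3 50 -90 [ 0.507 -0.083  0.251] tip [ 0.507 -0.071  0.244] back20cm [ 0.506 -0.253  0.355] [ 64.  47. -51.  92. -21.  76.  26.]
0.3 50 -75 [ 0.533 -0.079  0.251] tip [ 0.53  -0.068  0.244] back20cm [ 0.577 -0.244  0.355] [ 54.  53. -51.  78. -14.  91.  26.]
0.3 55 -110 [ 0.474 -0.07   0.259] tip [ 0.478 -0.06   0.251] back20cm [ 0.419 -0.222  0.378] [ 78.  36. -59. 111. -28.  56.  21.]
0.3 55 -90 [ 0.507 -0.076  0.259] tip [ 0.507 -0.065  0.251] back20cm [ 0.506 -0.237  0.378] [ 64.  43. -53.  93. -19.  75.  22.]
0.3 55 -75 [ 0.531 -0.072  0.259] tip [ 0.528 -0.062  0.251] back20cm [ 0.572 -0.228  0.378] [ 54.  49. -52.  79. -12.  89.  24.]
```

Run:
```python
from h import *
r.line_to([.172,-.60,.40],vel=.3)
r.move_to([*AX,.33],[180,0,82])
r.move_gripper(0.0,f_grip=60)
print(r.current_time_s(), r.current_eef_pos(), np.round(r.current_qpos(),1), r.current_opening())
r.line_to([*AX,.27],vel=.1)
r.pause(.1); f0=np.array(r.current_contact_force()); print('f0',f0)
for z in list(np.arange(.255,.214,-.005))+list(np.arange(.213,.199,-.001)):
    r.line_to([*AX,float(z)],vel=.08)
    f=np.array(r.current_contact_force())-f0
    print(round(float(z),4), np.round(r.current_eef_pos(),4)[2], f.round(1), round(r.current_time_s(),2))
    if f[2]>28: break
```

```text
4.1333 [0.50579375 0.01824424 0.3300164 ] [ 38.2  21.7 -63.3  91.   19.6  79.5 -35.1] 2.7959947326014536e-05
f0 [-0.51074525 -0.73400318 -1.41371906]
0.255 0.2549 [0.4 0.9 1.2] 5.32
0.25 0.2499 [0.3 1.1 1.7] 5.57
0.245 0.2447 [1.3 0.9 1.6] 5.82
0.24 0.2397 [0.2 1.1 2. ] 6.07
0.235 0.2347 [0.  0.2 2.6] 6.32
0.23 0.2297 [0.8 1.7 1.4] 6.57
0.225 0.225 [1.  0.7 4.1] 6.82
0.22 0.2201 [0.4 0.3 4. ] 7.07
0.215 0.2151 [1.3 0.7 3.8] 7.32
0.213 0.213 [0.9 0.5 4.1] 7.57
0.212 0.212 [0.8 0.8 5.1] 7.82
0.211 0.211 [1.6 1.  5.1] 8.07
0.21 0.21 [0.5 1.  4.9] 8.32
0.209 0.209 [1.5 0.3 4.5] 8.57
0.208 0.208 [1.  0.7 5.5] 8.82
0.207 0.2069 [1.8 1.  4.7] 9.07
0.206 0.2059 [1.3 0.4 4.7] 9.32
0.205 0.2049 [2.7 1.4 4.9] 9.57
0.204 0.2039 [1.  0.4 5.7] 9.82
0.203 0.2029 [1.5 0.8 4.7] 10.07
0.202 0.202 [1.2 1.1 5.1] 10.32
0.201 0.2009 [2.  0.9 4.3] 10.57
0.2 0.1999 [1.7 1.2 5.6] 10.82
```

Run:
```python
from h import *
for n,(x,y) in {'scene':(335,270),'top':(300,240)}.items():
    im=viewer.camera(n)[0][:,:,::-1]; c=im[y-85:y+65,x-75:x+75]; cv2.imwrite(f'pics/{n}1z.png',cv2.resize(c,None,fx=4,fy=4,interpolation=cv2.INTER_CUBIC))
```

```text
(no output)
```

View pics/scene1z.png

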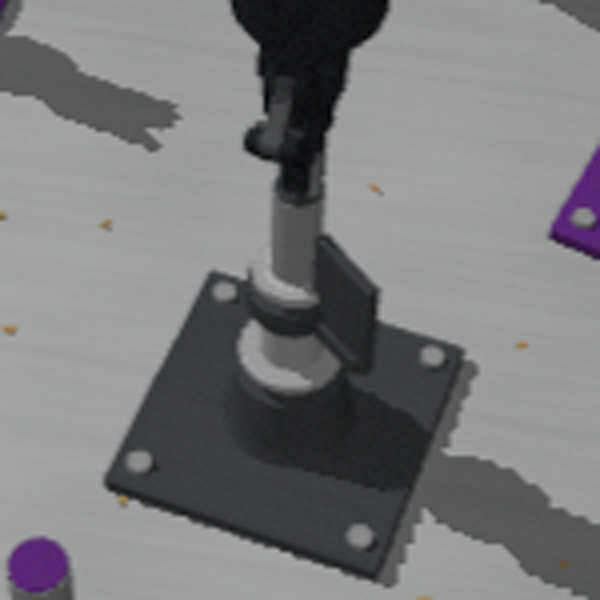

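View pics/top1z.png

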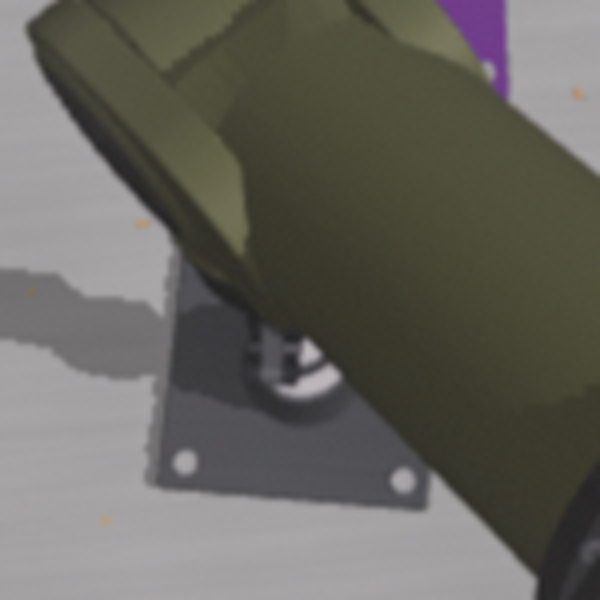

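The closed fingertips sit on the cap at crop (297,195) and no end of travel has shown yet, so I'll keep pressing in small steps.

Run:
```python
from h import *
c=cam('scene')
for z in (.185,.19,.195,.2,.205,.21): print(z,proj(c,[*AX,z]))
f0=np.array([-.51,-.73,-1.41])
for z in np.arange(.199,.184,-.001):
    r.line_to([*AX,float(z)],vel=.08)
    f=np.array(r.current_contact_force())-f0
    print(round(float(z),4), np.round(r.current_eef_pos(),4)[2], f.round(1), round(r.current_time_s(),2))
    if f[2]>28: break
```

```text
0.185 [[333.93812805 240.00774781]]
0.19 [[334.00794563 238.4743084 ]]
0.195 [[334.07828063 236.92950474]]
0.2 [[334.14913881 235.37321006]]
0.205 [[334.22052604 233.80529563]]
0.21 [[334.29244826 232.22563086]]
0.199 0.1989 [2.1 0.4 5.7] 11.17
0.198 0.1979 [1.8 1.3 5.3] 11.42
0.197 0.197 [1.8 0.5 5.2] 11.67
0.196 0.196 [1.6 1.2 4.9] 11.92
0.195 0.195 [1.9 1.2 4.7] 12.17
0.194 0.194 [1.7 1.6 5.6] 12.42
0.193 0.193 [1.9 1.2 6.1] 12.67
0.192 0.192 [1.8 0.7 5.3] 12.92
0.191 0.191 [1.7 2.1 6.5] 13.17
0.19 0.19 [ 2.  -0.2  4.8] 13.42
0.189 0.189 [1.6 1.4 5.9] 13.67
0.188 0.188 [1.8 1.5 5.5] 13.92
0.187 0.187 [1.4 0.5 6.2] 14.17
0.186 0.186 [1.7 1.3 6.8] 14.42
0.185 0.185 [1.9 1.1 5.7] 14.67
0.184 0.184 [1.8 1.  6.3] 14.92
```

Run:
```python
from h import *
print(r.current_opening(), r.current_time_s())
im,d=viewer.camera('scene'); im=im[:,:,::-1]; x,y=335,270; c=im[y-65:y+35,x-60:x+60]; cv2.imwrite('pics/scene2z.png',cv2.resize(c,None,fx=6,fy=6,interpolation=cv2.INTER_CUBIC))
watch('w2')
```

```text
0.0004073383850887787 14.9167
```

View pics/scene2z.png

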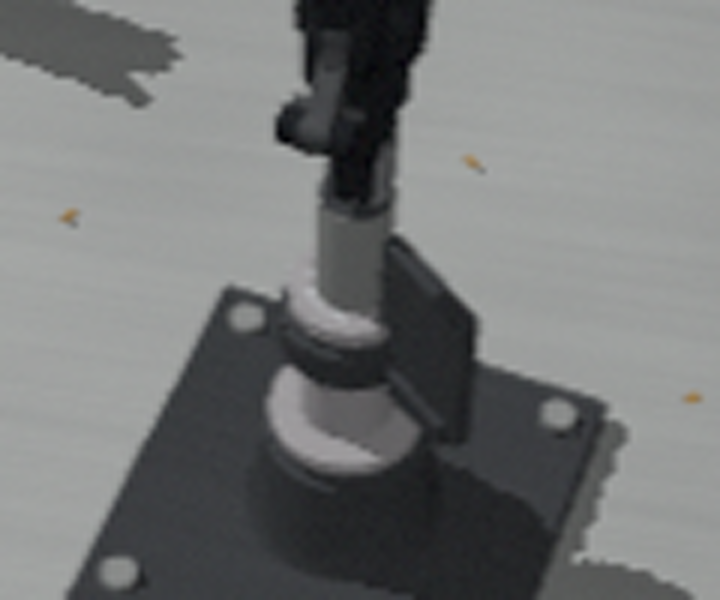

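View pics/w2.png

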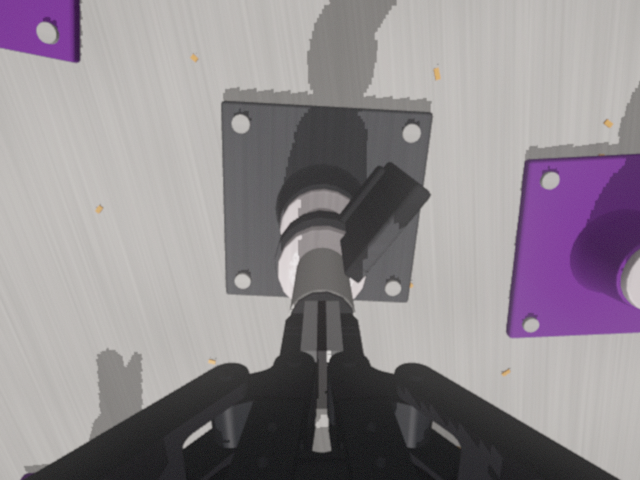

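Run:
```python
from h import *
T=np.load('pics/w2_T.npy'); d=np.load('pics/w2_d.npy'); c=cam('wrist',T); P=cloud(c,d)
print(T.round(3))
print('tcp px',proj(c,T[:3,3]),'axis z px',[(z,proj(c,[*AX,z]).round(0).tolist()) for z in (.17,.19,.2,.14)])
for v,u in ((306,322),(300,322),(295,322),(285,322),(275,322),(320,322),(330,310),(340,310),(360,300),(265,300),(250,300),(265,290),(200,300),(110,330),(150,250)): print((u,v),d[v,u].round(4),P[v,u].round(4))
```

```text
[[ 0.139  0.99   0.     0.506]
 [ 0.99  -0.139  0.     0.018]
 [ 0.     0.    -1.     0.184]
 [ 0.     0.     0.     1.   ]]
tcp px [[318.76659089 305.03468186]] axis z px [(0.17, [[319.0, 291.0]]), (0.19, [[319.0, 312.0]]), (0.2, [[318.0, 323.0]]), (0.14, [[319.0, 268.0]])]
(322, 306) 0.15 [0.5089 0.0301 0.2081]
(322, 300) 0.158 [0.5087 0.0286 0.2002]
(322, 295) 0.1574 [0.509  0.0308 0.2001]
(322, 285) 0.163 [0.5092 0.0322 0.1938]
(322, 275) 0.1737 [0.5092 0.0318 0.1826]
(322, 320) 0.1393 [0.509  0.0305 0.2193]
(310, 330) 0.1341 [0.5049 0.0305 0.225 ]
(310, 340) 0.1271 [0.5052 0.0312 0.2322]
(300, 360) 0.1126 [0.5031 0.0341 0.2466]
(300, 265) 0.1978 [0.4976 0.0285 0.1588]
(300, 250) 0.2079 [0.4976 0.0322 0.1469]
(290, 265) 0.2103 [0.491  0.0247 0.1472]
(300, 200) 0.2725 [0.4956 0.0434 0.0752]
(330, 110) 0.3159 [0.525  0.0984 0.0098]
(250, 150) 0.3235 [0.4561 0.0768 0.0122]
```

Run:
```python
from h import *
r.line_to([*AX,.30],vel=.15); print(r.current_opening(), r.current_contact_force(), r.current_time_s())
watch('w3')
```

```text
5.479472010719775e-05 [ 0.57501376 -0.16584695  0.14762087] 15.9417
```

View pics/w3.png

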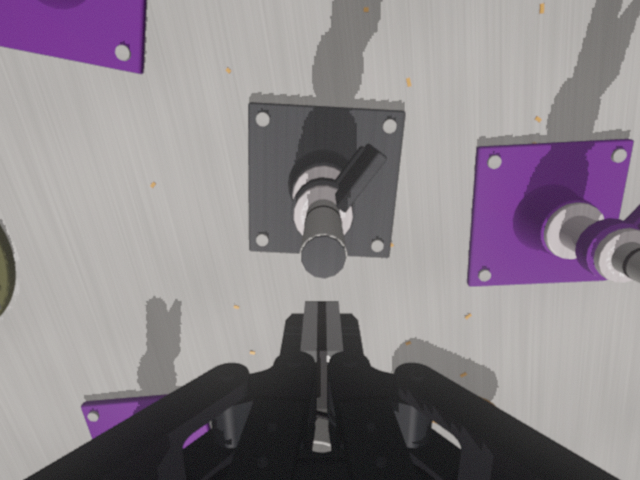

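Run:
```python
from h import *
T=np.load('pics/w3_T.npy'); d=np.load('pics/w3_d.npy'); c=cam('wrist',T); P=cloud(c,d)
for v,u in ((299,310),(303,310),(306,310),(310,310),(315,335),(330,310),(345,310),(255,323),(245,323),(270,323),(225,323),(200,300),(180,310)): print((u,v),d[v,u].round(4),P[v,u].round(4))
m=(np.abs(P[...,:2]-AX).max(-1)<.03)&(P[...,2]>.22)&(P[...,2]<.26); print('cap',m.sum(),P[m].mean(0),np.percentile(P[m][:,2],[10,50,90]))
```

```text
(310, 299) 0.5073 [ 4.704e-01 -1.271e-01  2.000e-04]
(310, 303) 0.152 [0.5037 0.0305 0.321 ]
(310, 306) 0.1496 [0.5038 0.0305 0.3235]
(310, 310) 0.1473 [0.5039 0.0302 0.326 ]
(335, 315) 0.1429 [0.513  0.0293 0.3305]
(310, 330) 0.1338 [0.5043 0.0303 0.3402]
(310, 345) 0.1249 [0.5046 0.0304 0.3495]
(323, 255) 0.2295 [0.5074 0.0202 0.2425]
(323, 245) 0.2271 [0.5083 0.0264 0.2429]
(323, 270) 0.2331 [0.5061 0.0106 0.2419]
(323, 225) 0.2465 [0.5091 0.0318 0.2206]
(300, 200) 0.3158 [0.4909 0.0338 0.1477]
(310, 180) 0.3372 [0.4997 0.0442 0.1212]
cap 2061 [0.50760033 0.02122493 0.23968297] [0.23088637 0.24179193 0.2427783 ]
```

Shut fingertips sit about 16 mm *behind* the reported TCP, as seen in the wrist depth and consistent with the scene view. So the leg has only just reached its bottom stop at 42 mm of travel. I'll press on for the last ~8 mm.

Run:
```python
from h import *
f0=np.array(r.current_contact_force())
r.line_to([*AX,.186],vel=.12)
for z in list(np.arange(.1845,.1785,-.0015))+list(np.arange(.178,.166,-.0007)):
    r.line_to([*AX,float(z)],vel=.1)
    f=np.array(r.current_contact_force())-f0
    print(round(float(z),4), np.round(r.current_eef_pos(),4), f.round(1), round(r.current_time_s(),2))
    if f[2]>26: break
```

```text
0.1845 [0.5057 0.0182 0.1849] [-1.2 -0.8  5.3] 17.34
0.183 [0.5057 0.0182 0.1833] [-3.  -0.8  4.7] 17.59
0.1815 [0.5058 0.0182 0.1817] [-1.8 -0.1  4.4] 17.84
0.18 [0.5057 0.0182 0.1801] [-2.3 -0.7  3.9] 18.09
0.1785 [0.5058 0.0182 0.1785] [-1.9  0.3  3.7] 18.34
0.178 [0.5058 0.0182 0.1781] [-2.7 -0.6  4.3] 18.59
0.1773 [0.5058 0.0182 0.1774] [-2.4 -1.   4.9] 18.84
0.1766 [0.506  0.0183 0.1772] [-4.  -0.9 10. ] 19.09
0.1759 [0.5062 0.0184 0.1771] [-5.  -0.9 15.9] 19.34
0.1752 [0.5064 0.0185 0.177 ] [-6.1 -2.2 21.7] 19.59
0.1745 [0.5066 0.0185 0.1769] [-8.4 -3.4 27.8] 19.84
```

The hard stop came at TCP 0.177, which puts the leg top at 0.193, as expected for home. Now the oblique wrist view for verification and the mark.

Run:
```python
from h import *
r.line_to([*AX,.31],vel=.25)
p,o=viewpose(-90,45,.29,[*AX,.17])
r.move_to(list(p),list(o))
r.pause(.15)
T,im,d=watch('w4'); print(r.current_time_s())
c=cam('wrist',T); print({z:proj(c,[AX[0],AX[1]-.014,z]).round(1).tolist() for z in (.235,.17,.155,.14)})
cv2.imwrite('pics/w4z.png',cv2.resize(im[100:400,200:440,::-1],None,fx=2,fy=2,interpolation=cv2.INTER_CUBIC))
```

```text
21.5917
{0.235: [[321.8, 183.5]], 0.17: [[321.6, 258.4]], 0.155: [[321.6, 272.3]], 0.14: [[321.6, 285.2]]}
```

View pics/w4.png

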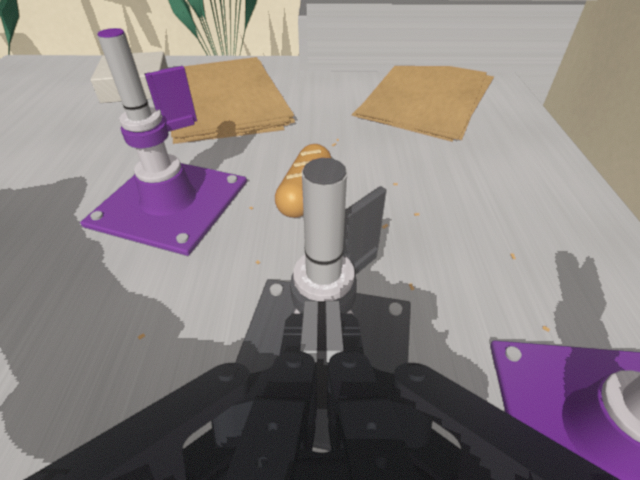

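View pics/w4z.png

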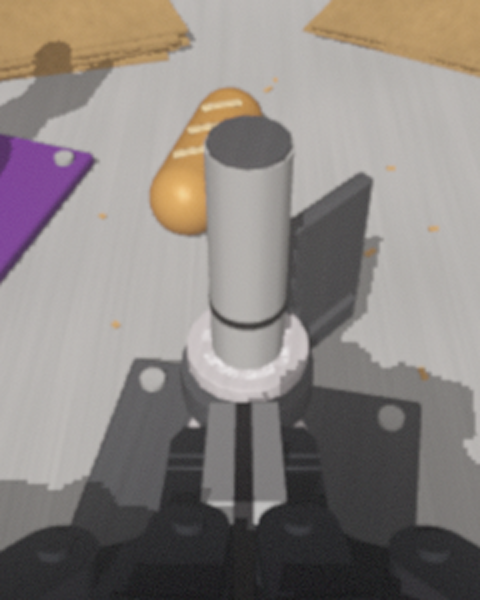

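A clear view: cap front edge at about (324,183), ring at (324,261), leg/collar junction at about (324,283), blade at (365,230). I'll measure the ring's rows on the leg's front line.

Run:
```python
from h import *
im=cv2.imread('pics/w4.png'); T=np.load('pics/w4_T.npy'); d=np.load('pics/w4_d.npy'); c=cam('wrist',T); P=cloud(c,d)
g=cv2.cvtColor(im,cv2.COLOR_BGR2GRAY).astype(float)
prof=g[:,320:328].mean(1)
for v in list(range(176,190))+list(range(254,292)): print(v,prof[v].round(0),d[v,324].round(4),P[v,324].round(4))
# leg sides
for v in (210,235): 
    row=g[v]; print(v,row[295:355:2])
# row->z for front line
def rowz(v):
    o,dd=ray(c,324.,v); t=(AX[1]-.014-o[1])/dd[1]; return (o+dd*t)
for v in (183.5,184,260,261,262,283,284): print(v,rowz(v).round(4))
# rim/cap by depth
m=(np.linalg.norm(P[...,:2]-AX,axis=-1)<.012)&(P[...,2]>.225)&(P[...,2]<.25); print('cap z',np.median(P[m][:,2]),P[m].mean(0))
rr=np.linalg.norm(P[...,:2]-AX,axis=-1); m=(rr>.016)&(rr<.022)&(P[...,2]>.13)&(P[...,2]<.155); m[:, :295]=0; m[:,345:]=0;m[300:]=0
print('rim z',m.sum(),np.percentile(P[m][:,2],[20,50,80]))
# blade top
m=(rr>.025)&(rr<.075)&(P[...,2]>.18)&(P[...,2]<.195); Q=P[m]; print('blade',len(Q),Q.mean(0)); a=np.degrees(np.arctan2(Q[:,1]-AX[1],Q[:,0]-AX[0])); print(np.percentile(a,[5,50,95]), rr[m].max(), rr[m].min())
```

```text
176 97.0 0.2357 [0.5071 0.0106 0.2357]
177 96.0 0.2353 [0.5071 0.0098 0.2355]
178 97.0 0.2347 [0.5071 0.0089 0.2355]
179 97.0 0.235 [0.5071 0.0087 0.2349]
180 98.0 0.2336 [0.5071 0.0071 0.2353]
181 99.0 0.2317 [0.5071 0.0052 0.236 ]
182 100.0 0.2328 [0.5071 0.0056 0.235 ]
183 101.0 0.2328 [0.5071 0.0052 0.2346]
184 128.0 0.2336 [0.5071 0.0055 0.2337]
185 164.0 0.2344 [0.5071 0.0057 0.2327]
186 176.0 0.2328 [0.5071 0.004  0.2333]
187 178.0 0.2335 [0.5071 0.0041 0.2325]
188 177.0 0.2332 [0.5071 0.0035 0.2322]
189 178.0 0.2341 [0.5071 0.0038 0.2312]
254 177.0 0.2741 [0.5074 0.0039 0.1749]
255 177.0 0.2763 [0.5074 0.0049 0.1728]
256 177.0 0.2765 [0.5074 0.0045 0.1721]
257 176.0 0.2777 [0.5075 0.0049 0.1707]
258 177.0 0.2778 [0.5075 0.0044 0.1702]
259 176.0 0.2784 [0.5075 0.0043 0.1693]
260 163.0 0.2794 [0.5075 0.0045 0.168 ]
261 119.0 0.2795 [0.5075 0.0041 0.1674]
262 74.0 0.281 [0.5075 0.0046 0.1658]
263 66.0 0.2802 [0.5075 0.0036 0.1659]
264 98.0 0.2818 [0.5075 0.0041 0.1643]
265 146.0 0.2831 [0.5075 0.0044 0.1628]
266 172.0 0.282 [0.5075 0.0032 0.1631]
267 177.0 0.2843 [0.5075 0.0043 
[... 1022 characters left out ...]
 159. 164. 171. 174. 177. 178. 179. 179.
 178. 177. 174. 172. 169. 163. 156. 155. 149. 136. 119.  83.  72.  74.
  79.  97.]
235 [184. 180. 181. 182. 174. 148. 155. 163. 170. 175. 176. 177. 178. 178.
 179. 176. 175. 172. 165. 160. 157. 152. 143. 126. 101.  71.  72.  79.
  79.  80.]
183.5 [0.5071 0.0042 0.235 ]
184 [0.5071 0.0042 0.2346]
260 [0.5075 0.0042 0.1684]
261 [0.5075 0.0042 0.1673]
262 [0.5075 0.0042 0.1663]
283 [0.5076 0.0042 0.1427]
284 [0.5076 0.0042 0.1415]
cap z 0.235325290503993 [0.50569099 0.01771285 0.23531008]
rim z 586 [0.1398643  0.14035762 0.14086024]
blade 541 [0.53938494 0.04845068 0.18493907]
[36.32686643 41.26214164 47.54083639] 0.06782523316997445 0.025003966501618385
```

The post is home: rim z = 0.140, cap z = 0.235. The mark is about 25.4 mm above the rim, and the blade is at about 46°. Next I'll grip with the jaw axis at −10°, about 56° behind the blade.

Run:
```python
from h import *
r.move_to([*AX,.30],[180,0,80])
r.move_gripper(.085)
print(r.current_time_s())
r.line_to([*AX,.169],vel=.15)
r.move_gripper(.0,f_grip=70)
print(r.current_time_s(), r.current_opening(), r.current_eef_pos(), r.current_contact_force(), r.current_torque())
T,im,d=watch('w5'); c=cam('wrist',T); P=cloud(c,d)
m=(np.linalg.norm(P[...,:2]-AX,axis=-1)<.012)&(P[...,2]>.2)&(P[...,2]<.25); print('cap z',m.sum(),np.percentile(P[m][:,2],[5,50,95]),P[m].mean(0))
print(np.round(r.current_qpos(),1))
```

```text
23.2667
24.8583 0.026714375505463604 [0.50605549 0.0181432  0.16926828] [ 0.39356902 -0.25057072  2.50616114] [-0.0967697   0.02321372 -0.02524061]
cap z 4352 [0.23437097 0.23521063 0.23603331] [0.50595408 0.01862794 0.23521727]
[ 29.3  27.2 -50.4 107.3  24.8  57.1 -41.8]
```

View pics/w5.png

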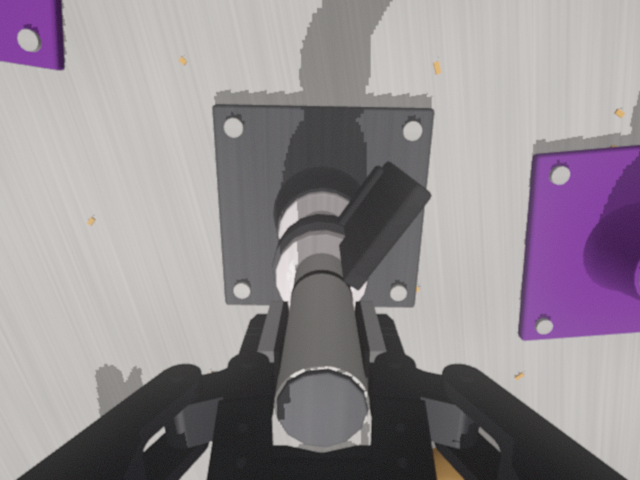

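The pads hold the leg, with the cap at (322,405), the ring at (322,275) and the blade clear to the right at (385,220). I'll check the tip height offline, then push down 25.4 mm.

Run:
```python
from h import *
T=np.load('pics/w5_T.npy'); d=np.load('pics/w5_d.npy'); c=cam('wrist',T); P=cloud(c,d)
for v,u in ((303,279),(303,365),(305,279),(310,275),(320,270),(345,262)): print((u,v),P[v,u].round(4))
x,y,z=r.current_eef_pos(); 
for dz in (.015,.0254):
    r.line_to([*AX,.1693-dz],vel=.04)
    r.pause(.1); print(r.current_time_s(), np.round(r.current_eef_pos(),4), np.round(r.current_contact_force(),1), r.current_opening())
T,im,d=watch('w6'); c=cam('wrist',T); P=cloud(c,d)
m=(np.linalg.norm(P[...,:2]-AX,axis=-1)<.012)&(P[...,2]>.19)&(P[...,2]<.25); print('cap z',m.sum(),np.percentile(P[m][:,2],[5,50,95]),P[m].mean(0))
cv2.imwrite('pics/w6z.png',cv2.resize(im[150:350,220:420,::-1],None,fx=3,fy=3,interpolation=cv2.INTER_CUBIC))
```

```text
(279, 303) [0.4934 0.0333 0.1918]
(365, 303) [0.5258 0.0274 0.1915]
(279, 305) [0.4935 0.033  0.1929]
(275, 310) [0.4924 0.0332 0.1968]
(270, 320) [0.4915 0.0333 0.2042]
(262, 345) [0.4909 0.0335 0.2198]
25.525 [0.506  0.0182 0.1544] [ 0.5 -0.8  3.7] 0.02620178639424143
26.0333 [0.506  0.0182 0.1441] [ 2.1 -2.   3.6] 0.026672848095132456
cap z 4689 [0.20929002 0.21014037 0.23490315] [0.50609144 0.01942232 0.21196782]
```

View pics/w6z.png

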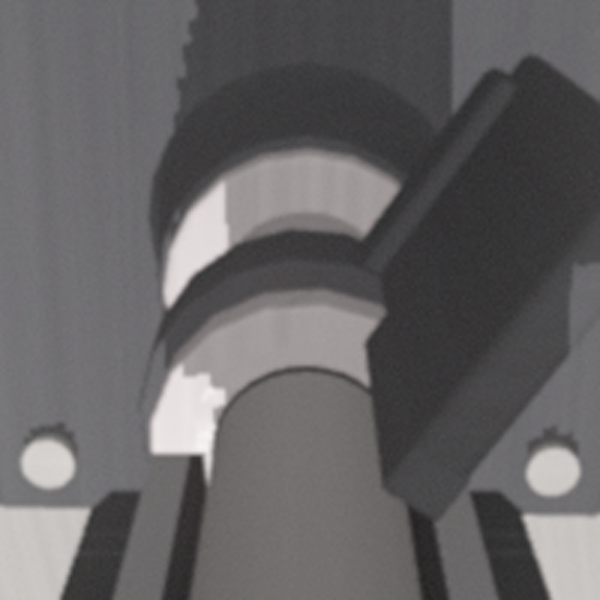

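The cap went from 0.2352 to 0.2101, a 25.1 mm push, and only the upper edge of the ring shows at the rim (crop (305,372)), so it's level. Now I'll turn the hand anticlockwise in small steps, watching the moment.

Run:
```python
from h import *
t0=np.array(r.current_torque()); print(t0)
yaw=80.
while yaw<160:
    yaw+= 8 if yaw<120 else 3
    r.move_to([*AX,.1438],[180,0,yaw])
    t=np.array(r.current_torque())-t0
    print(yaw, np.round(r.current_orientation()[2],2), t.round(2), np.round(r.current_contact_force(),1), np.round(r.current_eef_pos(),4), round(r.current_time_s(),2))
    if abs(t[2])>.5 or r.current_time_s()>38: break
T,im,d=watch('w7'); c=cam('wrist',T); P=cloud(c,d)
m=(np.linalg.norm(P[...,:2]-AX,axis=-1)<.010)&(P[...,2]>.19)&(P[...,2]<.225); print('cap z',m.sum(),np.percentile(P[m][:,2],[5,50,95]),P[m].mean(0))
```

```text
[-0.31980724 -0.53815486 -0.00149463]
88.0 87.8 [0.1  0.1  0.03] [ 1.1 -1.5  4.5] [0.5059 0.0182 0.1439] 26.33
96.0 95.71 [ 0.03  0.12 -0.06] [ 1.9 -0.5  4.4] [0.5058 0.0181 0.1438] 26.58
104.0 103.64 [ 0.04  0.2  -0.  ] [ 1.2 -1.3  4.4] [0.5057 0.0181 0.1438] 26.83
112.0 111.58 [-0.07  0.23 -0.07] [ 1.6 -2.2  5.3] [0.5056 0.018  0.1438] 27.08
120.0 119.53 [-0.13  0.3  -0.04] [ 0.3 -2.3  5.6] [0.5055 0.018  0.1437] 27.33
123.0 122.52 [-0.15  0.34 -0.11] [ 1.4 -2.6  5.1] [0.5055 0.018  0.1437] 27.58
126.0 125.55 [-0.16  0.35 -0.1 ] [ 0.6 -2.5  5.8] [0.5055 0.0179 0.1437] 27.83
129.0 128.58 [-0.19  0.35 -0.08] [ 0.7 -2.1  5. ] [0.5054 0.0179 0.1437] 28.08
132.0 131.6 [-0.22  0.48 -0.08] [ 0.7 -3.   6.1] [0.5054 0.0179 0.1437] 28.33
135.0 134.6 [-0.25  0.41 -0.08] [ 1.5 -2.9  5.6] [0.5054 0.0179 0.1437] 28.58
138.0 137.6 [-0.26  0.45 -0.11] [ 0.7 -3.3  6. ] [0.5054 0.0178 0.1437] 28.83
141.0 140.57 [-0.44  0.35 -0.43] [ 2.7 -3.7  5.5] [0.5058 0.0177 0.1438] 29.08
144.0 143.52 [-0.52  0.13 -0.64] [ 4.4 -3.1  4.5] [0.5063 0.0176 0.1438] 29.33
cap z 3118 [0.20888581 0.20968262 0.2105282 ] [0.50561175 0.01831207 0.20968381]
```

View pics/w7.png

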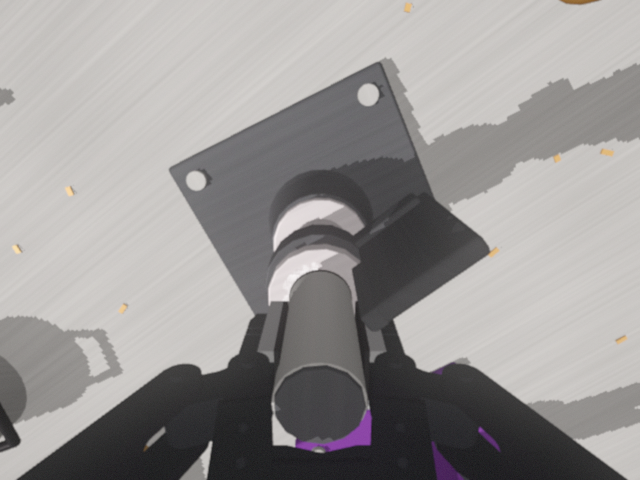

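The moment rose sharply from 141° to 144°, so the lever is at its stop, and the cap is at 0.2097. One last check of the mark and the surroundings.

Run:
```python
from h import *
im=cv2.imread('pics/w7.png'); a=cv2.resize(im[230:330,260:400],None,fx=5,fy=5,interpolation=cv2.INTER_CUBIC)
cv2.imwrite('pics/w7z.png',a)
s=viewer.camera('scene')[0][:,:,::-1]; cv2.imwrite('pics/scene3.png',s)
x,y=335,270; cv2.imwrite('pics/scene3z.png',cv2.resize(s[y-65:y+35,x-60:x+60],None,fx=6,fy=6,interpolation=cv2.INTER_CUBIC))
df=cv2.absdiff(s,cv2.imread('pics/scene0.png'))
for n,(x0,y0,x1,y1) in {'a':(415,268,488,315),'b':(155,278,222,335),'pot':(165,212,230,265)}.items(): print(n,df[y0:y1,x0:x1].mean())
print(r.current_time_s(),r.current_torque(),r.current_opening())
```

```text
a 9.566598659283008
b 4.20441651392162
pot 3.951814223512337
29.4333 [-0.77292989 -0.38170269 -0.67727331] 0.02650280453973621
```

View pics/w7z.png

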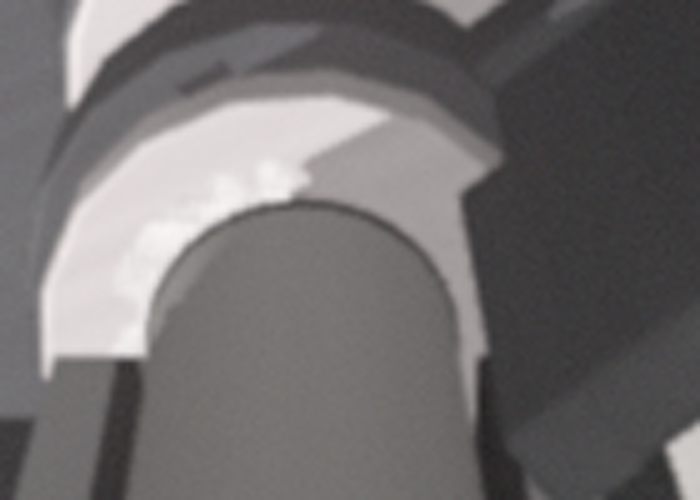

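View pics/scene3z.png

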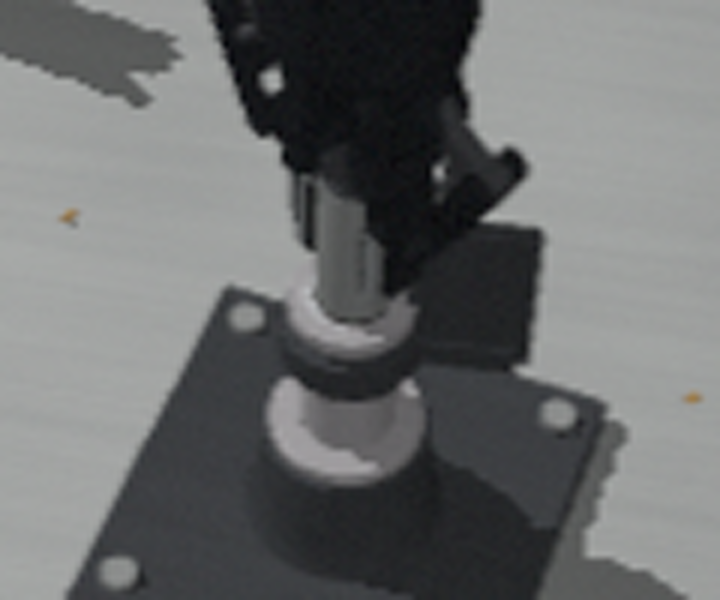

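View pics/scene3.png

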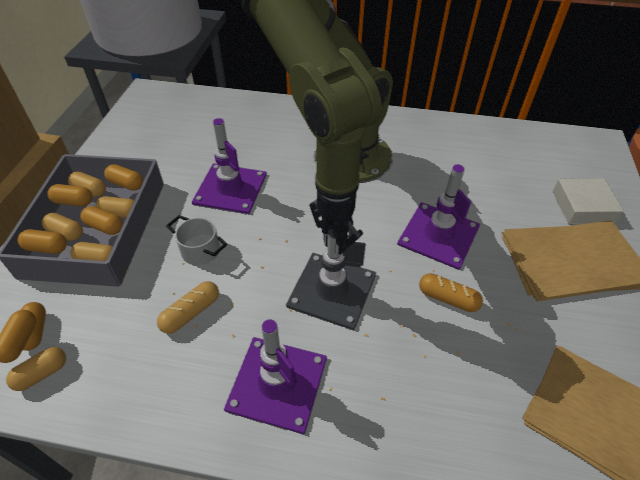

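Run:
```python
from h import *
for n,r0,r1 in (('w5',266,286),('w6',262,284),('w7',258,284)):
    g=cv2.cvtColor(cv2.imread(f'pics/{n}.png'),cv2.COLOR_BGR2GRAY).astype(float)
    print(n,r0,g[r0:r1,317:326].mean(1).round(0).tolist())
    T=np.load(f'pics/{n}_T.npy'); c=cam('wrist',T); p=np.r_[AX,0]+.014*np.r_[T[:2,0],0]
    print([(z,proj(c,p+[0,0,z]).round(2).tolist()[0][1]) for z in (.14,.142,.1635,.1655,.1675)])
```

```text
w5 266 [111.0, 111.0, 110.0, 97.0, 65.0, 47.0, 52.0, 74.0, 101.0, 111.0, 111.0, 110.0, 111.0, 111.0, 111.0, 111.0, 111.0, 111.0, 111.0, 111.0]
[(0.14, 249.78), (0.142, 251.13), (0.1635, 267.48), (0.1655, 269.19), (0.1675, 270.94)]
w6 262 [158.0, 158.0, 157.0, 156.0, 157.0, 157.0, 157.0, 156.0, 155.0, 141.0, 94.0, 75.0, 100.0, 112.0, 115.0, 113.0, 113.0, 114.0, 113.0, 113.0, 113.0, 114.0]
[(0.14, 268.98), (0.142, 270.73), (0.1635, 292.22), (0.1655, 294.52), (0.1675, 296.87)]
w7 258 [219.0, 214.0, 204.0, 191.0, 184.0, 183.0, 188.0, 194.0, 193.0, 182.0, 167.0, 145.0, 96.0, 91.0, 114.0, 119.0, 118.0, 118.0, 119.0, 118.0, 118.0, 119.0, 118.0, 118.0, 119.0, 119.0]
[(0.14, 267.52), (0.142, 269.26), (0.1635, 290.64), (0.1655, 292.93), (0.1675, 295.27)]
```

Run:
```python
import numpy as np
from scipy.optimize import least_squares
from scipy.special import erf
S=lambda x,s:.5*(1+erf(x/s/2**.5))
def m(x,A,a,w,D,L,s): return A+(D-A)*S(x-a,s)+(L-D)*S(x-a-w,s)
x5=np.arange(266,280); y5=np.array([111,111,110,97,65,47,52,74,101,111,111,110,111,111.])
w=3.44
f5=least_squares(lambda p:m(x5,111,p[0],w,p[1],111,p[2])-y5,[269.5,44,.8]); print(f5.x,f5.cost)
D,s=f5.x[1:]
for n,x0,y,A,L in (('w6',268,[157,157,156,155,141,94,75,100,112,115,113,113],157,113.5),('w7',267,[182,167,145,96,91,114,119,118,118,119],185,118.5)):
    y=np.array(y,float);x=x0+np.arange(len(y))
    f=least_squares(lambda p:m(x,p[2],p[0],p[1],D*L/111,L,s)-y,[271,1.5,A]); print(n,f.x,f.cost, 'mm', f.x[1]/.88)
    e=1
```

```text
[269.64206978  43.64031589   0.83243397] 4.1202858700446585
w6 [272.82438075   1.54647907 156.96596941] 5.96613895811327 mm 1.7573625811819857
w7 [269.54108111   1.32917341 177.0951663 ] 33.64159111321251 mm 1.5104243334988203
```

Run:
```python
from h import *
print(r.finish_job(), r.current_time_s())
```

```text
the job is handed in; nothing more can be done
the job is handed in; nothing more can be done
```

The job is handed in at about 29.5 s of the 48 s allowed. The post is home, the leg is gripped at its mark, and the lever is closed.

**What I did**
- **Post:** I pressed it home with the shut fingertips until it met a hard stop at about 28 N. The wrist view then gave rim z = 0.140 and leg top z = 0.235, as expected.
- **Leg:** I gripped it at 70 N and pushed it down to the ring mark, which I measured at 25.2–25.5 mm above the rim.
- **Lever:** I turned the hand from yaw 80° to 144°. The moment about the axis rose sharply between 141° and 144°, to about 0.65 N m, which I take as the closed stop.

**Last checks**
- **Mark:** the leg top stood at 0.2097, a push of about 25.5 mm. The visible ring edge suggests the mark is level to about 0.3–0.5 mm, on the low side. I left it there.
- **Grip:** the leg was still held, with the fingers 26.5 mm apart.
- **Rolls and pot:** they look to be in the same places in the scene view. Roll A's area changed a little more between pictures, which looks like the arm's shadow.

**What disagreed**
- The shut fingertips measured about 16 mm behind the reported TCP, not 14 mm ahead as stated. My first press therefore only reached the bottom of the leg's spring travel, so I pressed again and used the measured offset from then on.

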